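Stand up the descaler flask and open its child-safe cap

TASK

The flat white flask of coffee-machine descaler has been left lying on its broad side, shut by a red child-safe cap. Stand it upright on its foot on the worktop, press the cap down against its spring, turn it anticlockwise while it is held down until it comes free, and lift it off. Finish still holding the cap in the gripper a few centimetres straight above the open mouth, with the flask standing on its own, and leave the other things on the worktop where they are.

Things in the scene. Friction and masses are not known exactly. Their poses are not given: they have to be found in the camera images.
- bottle: Flat white flask, 40 mm thick, 72 mm wide, blue label, 0.32 kg, loose. Origin: centre of its flat foot. z runs from foot to cap, x across the thickness, y across the width. Body to 100 mm above the foot, then a round shoulder, 34 mm across, to 112 mm. It starts lying on a broad face (x straight up, z level, origin 20 mm up). Let go on its foot within 8 degrees of upright, it rights itself.
- cap: Red ribbed cap, 36 mm across, 26 mm tall, loose part on the flask's axis. Origin: centre of its lower rim; z towards its top. Shut: origin 117.5 mm above the foot, 5.5 mm above the shoulder, frames parallel. Three inner lugs sit in notches of the neck, held up by a spring: it neither turns nor comes off, and the flask can be lifted and tilted by it; gripped across with 45 N, it does not swing.
- cap_top (a point): Centre of the cap's top face, 143.5 mm above the foot when shut. To open: push down over 3 mm (7 N starts it, 13 N at 3.5 mm); it meets the shoulder firmly at 5.5 mm, 16 N. While it is down, turn anticlockwise seen from above (the flask stays put by friction under the push); the lugs are free between 40 and 80 degrees (60 is the middle, a stop at about 84), then it lifts straight off.
- cap_lug (a point): Point on the outside of the cap's skirt over one inner lug, 18 mm from the axis and 13 mm above the lower rim, on the cap's own +x; it shows how far the cap has been turned (0 degrees when it lies on the flask's +x).
- bottle_mouth (a point): Centre of the flask's mouth under the cap, on its axis, 131 mm above the foot. The neck with its hooks is 29 mm across.
- mug: Green mug, 86 mm across, 94 mm tall, with handle, bystander. Origin: centre of its underside.
- sugar_pot: Green sugar pot with wooden lid, 76 mm across, 100 mm tall, bystander. Origin: centre of its underside.
- tea_box: Upright tea carton, 43 x 64 x 96 mm, bystander. Origin: centre of its underside.
- timer: Round white and grey kitchen timer, 62 mm across, 50 mm tall, bystander. Origin: centre of its underside.
- teaspoon: Steel teaspoon, 130 mm long, lying flat, bystander. Origin: centre of its underside.
- pen: Red ballpoint pen, 145 mm long, 12 mm thick, lying flat, bystander. Origin: centre of its underside.
- keys: Bunch of keys, 104 x 115 x 8 mm, lying flat, bystander. Origin: centre of its underside.
Things that resemble listed ones, but are neither listed nor needed, are in the scene too. Of the things that look like the cap, the smaller one is meant. What is shaped like the bottle but black is not meant.

How it is judged:
On the way, in this order (a step that is already met when the one before it is completed fails the run):
1. the flask stands upright on its foot on the worktop, still shut (angle between bottle's own z axis and vertical below 0.08 rad and height (world z) of bottle below 0.005 m and linear speed of bottle below 0.03 m/s and y of cap_lug in the frame of bottle below 0.005 m and z of cap in the frame of bottle between 0.1162 and 0.1195 m), for 0.2 s.
2. with the flask standing, the cap is pressed down against its spring (angle between bottle's own z axis and vertical below 0.08 rad and height (world z) of bottle below 0.005 m and z of cap in the frame of bottle below 0.1151 m), for 0.05 s.
3. the cap is turned anticlockwise until its lugs are free of the notches, still on the neck (angle between bottle's own z axis and vertical below 0.08 rad and height (world z) of bottle below 0.005 m and y of cap_lug in the frame of bottle above 0.01 m and z of cap in the frame of bottle below 0.122 m), for 0.05 s.
At the end, for the whole second after the job is handed in: The flask stands on its foot (within 4.5 degrees of upright, not moving, untouched); the gripper alone holds the cap, its lower rim 15 to 119 mm above the mouth and its axis within 35 mm of it sideways, at rest (angle between bottle's own z axis and vertical below 0.08 rad and height (world z) of bottle below 0.005 m and linear speed of bottle below 0.02 m/s and z of cap in the frame of bottle between 0.146 and 0.25 m and horizontal distance between cap and bottle_mouth below 0.035 m and linear speed of cap below 0.03 m/s and contact force between the fingers and cap above 1 N and contact force between each of cap, the fingers and bottle below 0.05 N); the arm keeps its last pose, push and grip.
It fails at once if the cap comes off while the flask is not upright (distance between cap and bottle_mouth above 0.03 m and angle between bottle's own z axis and vertical above 0.35 rad).
It fails at once if one of the other things on the worktop is moved by more than 3 cm (distance of any of mug, sugar_pot, tea_box, timer, teaspoon, keys, pen from where it was at the start of the episode above 0.03 m).
It also fails if it takes over 48 s, if anything falls off the work surface, if the arm or the gripper's body presses on something with over 40 N, if the wrist force passes 120 N, or if a joint passes its speed limit or range.

ROBOT

A 6-joint arm with a two-finger parallel gripper is mounted at the origin on a cart in front of the work surface, level with it; the furniture and walls round the work are solid. World frame = base frame: x ahead of the robot, y to its left, z up, the work surface at z = 0. Lengths are in m, angles in rad, forces in N, time in s.
With the tool pointing down it reaches from about 0.325 to 0.925 m from the base axis. Payload 3.1 kg.
Tool frame: the origin (TCP) lies midway between the tips of the shut fingers; the grasp point (between the pads) lies 19 mm behind it; z points along the fingers, y is the line along which they close (so a half turn about z gives the same grasp; the last joint's range is limited). The gripper opens to 85 mm and grips with 20 to 120 N. Pads are 22 mm wide; open, the fingers measure 114 mm over their backs; the gripper's body (76 mm by 85 mm) begins 54 mm behind the grasp point. The pads swing forward as they close: fully open they stand 13 mm farther back than shut.
Start: joints at [1.139, 0.217, 1.613, -0, 1.311, -0.112], TCP at [0.196, 0.593, 0.231] pointing down, gripper open.
Joint ranges: [-2.75, 2.75], [-0.78, 2.1], [0.31, 2.55], [-1.13, 4.27], [0.13, 2.63], [-2.58, 2.58]. Speed limits (rad/s): [2.79, 2.79, 3.14, 3.14, 3.14, 3.14].

INTERFACE

Orientations are given as a rotation vector (axis times angle).
In Python, from cell import env gives the robot as it stands.
- The arm moves only by the tool step_arm, never from a script. Its argument "increments" is one flat list of numbers, 7 for each row, row after row: the closure, from 0 (fully open) to 1 (shut), then the shift along the world's x, y, z in mm, then the turn, a rotation vector about the world's x, y, z in rad. A call has 1 to 8 rows; each row is the pose to reach, as a shift and turn from the pose commanded when the call began; what a row does not reach only later rows make up. A row lasts 1/8 s, in which the tool goes at most 62.5 mm and 10.7 degrees, less where a joint would pass 70% of its speed; a pose out of reach is approached as far as the arm can. A call with a gripper value outside its range is refused whole. The fingers move at their own pace and stop on an object; "squeeze" is the grip in N (left out, the last holds). Time passes only in rows, so rows that repeat a pose let the fingers close. It gives the time, the measured TCP pose, the force, the opening and the grip force at its end, in the units of the state.
- env.sense(): the state, without advancing time (a new reading comes with each control period).
- env.camera(name): name is "scene" or "top"; returns (picture, depth): 384x512x3 uint8, red, green, blue; 384x512 float32, m along the optical axis (not along the pixel's ray), 0 where there is no reading.
- env.camera_info(name): a dict with "fx", "fy", "cx", "cy" (pixels), "k1" (the pictures are not rectified: a ray, as slopes to the right and down, at radius r is drawn at 1 + k1 r^2 times it, then the intrinsics apply), "xyz" and "rotation" of the camera in the world. Camera axes: x right, y up, looking along -z (the intrinsics and any distortion apply to the point x, -y, -z); pixel columns grow to the right and rows downward; lengths in m; the calibration is good to about 2 mm. A picture is of the moment at which its call begins. camera_info takes no time and is no camera call.
- env.hand_in(): hands the job in; it is judged then, once.
Trained networks look in the newest picture that a camera, given by its name, has taken for a name from the list of things; names that differ only in an ending like _2 or _b are one class to them, and where a whole thing is asked for, a point or a joint stands for the part that bears it (a point fixed in the world has none). Each returns a list of dicts, best first, with "confidence" (0 to 1); they miss things now and then, are a little off and sometimes report something else, mostly with a low value. They report only what shows in the picture. A call takes as long as a camera call. They do not tell look-alikes from the thing itself.
- env.search_frame(camera, query): "extent" ([left, top, width, height] in pixels, round what is visible of it).
- env.masks_of(camera, query): "mask" (384x512 bool, what is visible of it) and "extent" ([left, top, width, height] in pixels, round what is visible of it).
- env.place_of(camera, query): "at" ([column, row] in pixels: a listed point, or the origin of a listed thing).
The state is a dict: "clock": time; "q": joint angles; "dq": joint speeds; "joint_torque": joint torques, N m; "tool_pos": TCP position; "orientation": TCP orientation; "ft_force": force on the tool from outside, world axes, zero at the start; "ft_torque": the same for the moment, N m; "finger_gap": finger opening in m; "grasp_force": force on a finger pad.
Only numpy, scipy, OpenCV 4.12 (cv2) and the standard library are available. Lean on these libraries where they do the work, as an engineer would, in place of code of your own. Each camera call takes 0.05 s, during which the arm holds its last target. There are 200 camera calls.

## Working session

There is one attempt and no reset: what is moved stays moved. The work goes in short steps, Python scripts to look and compute and a tool call to move; the robot and the scene stay as the last step left them, time stands still between calls to the robot, and variables do not carry over. Pictures are saved under pics/ and viewed, at most 10 in all, crops included, and the job is handed in when it is done.

Besides the shell and the picture viewer there is one more tool, called after "Call:" by a JSON object that holds its "op" and its "data", one argument or row to a line. step_arm: Moves the arm, as the interface text tells. Its arguments: {"type":"object","properties":{"increments":{"type":"array","items":{"type":"number"}},"squeeze":{"type":"number"}},"required":["increments"]}

```bash
ls; mkdir -p pics; cat > h.py <<'E'
import numpy as np, cv2
from cell import env
from scipy.spatial.transform import Rotation as R
def rot(i):
    r=np.array(i["rotation"],float)
    return r if r.shape==(3,3) else (R.from_rotvec(r).as_matrix() if r.size==3 else R.from_quat(r).as_matrix())
def rays(i,px):
    px=np.atleast_2d(px).astype(float)
    d=np.c_[(px[:,0]-i["cx"])/i["fx"],(px[:,1]-i["cy"])/i["fy"]]
    u=d.copy()
    for _ in range(20): u=d/(1+i["k1"]*(u**2).sum(1,keepdims=True))
    return u
def pts(i,px,dep):
    u=rays(i,px); d=np.asarray(dep).reshape(-1,1)
    return np.c_[u[:,:1]*d,-u[:,1:]*d,-d]@rot(i).T+np.array(i["xyz"])
def cloud(i,dep,mask):
    v,u=np.nonzero(mask&(dep>0))
    return pts(i,np.c_[u,v],dep[v,u])
E
python3 - <<'E'
from h import *
for n in("scene","top"):
    p,d=env.camera(n); i=env.camera_info(n); print(n,i)
    np.save(f"{n}_d.npy",d); cv2.imwrite(f"pics/{n}0.png",p[...,::-1])
    for q in("bottle","cap"):
        for m in env.masks_of(n,q):
            c=cloud(i,d,m["mask"]); print(q,round(m["confidence"],2),m["extent"],np.median(c,0).round(3) if len(c) else 0, c.min(0).round(3),c.max(0).round(3))
print(env.sense())
E
```

```text
pics
scene {'fx': 418.67642167134363, 'fy': 418.67642167134363, 'cx': 255.90964963423514, 'cy': 188.2710976432806, 'k1': -0.009457362686755878, 'xyz': array([0.21142653, 0.55926193, 0.89231169]), 'rotation': array([ 0.24392553, -0.90588709, -2.43322527])}
bottle 0.85 [200.6, 212.0, 43.4, 48.9] [0.581 0.111 0.038] [ 0.539  0.026 -0.004] [0.65  0.161 0.044]
bottle 0.67 [259.9, 246.0, 43.0, 55.6] [0.411 0.115 0.038] [ 0.354  0.045 -0.005] [0.496 0.162 0.044]
cap 0.86 [266.6, 197.7, 22.5, 17.7] [ 0.516 -0.042  0.04 ] [ 0.502 -0.072  0.   ] [ 0.539 -0.024  0.052]
top {'fx': 436.9516796455041, 'fy': 436.9516796455041, 'cx': 259.912925343516, 'cy': 191.6298941769017, 'k1': 0.0007382598598017438, 'xyz': array([ 0.5204745 , -0.06509789,  1.13454226]), 'rotation': array([ 0.07869467, -0.0301009 , -1.58166556])}
bottle 0.95 [188.3, 175.1, 46.0, 41.8] [0.59  0.095 0.039] [ 0.542  0.034 -0.002] [0.637 0.154 0.047]
bottle 0.95 [183.8, 236.7, 44.4, 48.5] [0.42  0.102 0.039] [ 0.36   0.055 -0.003] [0.486 0.156 0.048]
cap 0.65 [260.8, 211.7, 20.2, 18.0] [ 0.523 -0.054  0.046] [ 0.505 -0.076  0.017] [ 0.54  -0.028  0.055]
{'clock': 0.3, 'q': array([ 1.13877387e+00,  2.17262214e-01,  1.61391094e+00,  1.26930279e-05,
        1.31129035e+00, -1.12180704e-01]), 'dq': array([ 0.00030355, -0.00336007, -0.00549107,  0.00085329, -0.00064962,
       -0.00070931]), 'joint_torque': array([ 5.79010193e-04, -3.96316588e+01, -3.03573632e+01, -1.43636980e-04,
        5.89216404e-03,  3.94140102e-06]), 'tool_pos': array([0.19636226, 0.59307254, 0.23080809]), 'orientation': array([-5.00233373e-01, -3.10126176e+00,  1.31231549e-03]), 'ft_force': array([ 0.48088247, -0.21491172, -1.04801773]), 'ft_torque': array([-0.02116904,  0.03661365,  0.0102072 ]), 'grasp_force': 0.0, 'finger_gap': 0.08518007156405026}
```

```bash
cd pics; python3 -c "
import cv2,numpy as np
a=cv2.imread('scene0.png');b=cv2.imread('top0.png')
cv2.imwrite('both0.png',cv2.resize(np.vstack([a,b]),(400*1,600)))"
```

```text
(no output)
```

View pics/scene0.png

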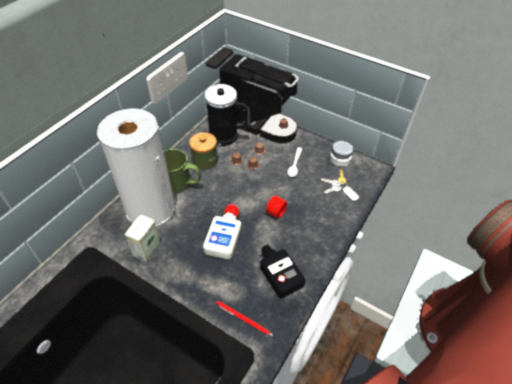

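View pics/top0.png

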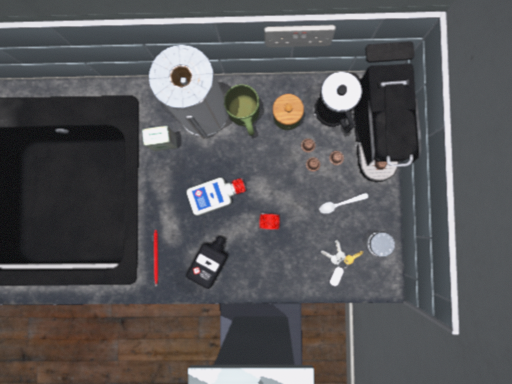

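Top view: white flask at (209,196) with its red cap at (238,186). The look-alikes are the loose red cap (270,221), which is bigger, and the black flask (208,262). I choose the white flask, then measure it and check it in a crop.

```bash
python3 - <<'E'
from h import *
p,d=env.camera("top"); i=env.camera_info("top")
cv2.imwrite("pics/crop1.png",cv2.resize(p[150:250,160:300,::-1],None,fx=5,fy=5,interpolation=cv2.INTER_CUBIC))
hsv=cv2.cvtColor(p,cv2.COLOR_RGB2HSV).astype(int)
red=((hsv[...,0]<8)|(hsv[...,0]>172))&(hsv[...,1]>150)&(hsv[...,2]>80)
m=max((x for x in env.masks_of("top","bottle")),key=lambda x:p[x["mask"]].mean())
box=np.zeros_like(red); box[170:205,222:250]=1
for nm,mk in(("cap",red&box),("bottle",m["mask"]&~(red))):
    c=cloud(i,d,mk); print(nm,len(c)); t=c[c[:,2]>(.03 if nm=="bottle" else .02)]
    print(np.percentile(t,[2,50,98],axis=0).round(4))
    r=cv2.minAreaRect((t[:,:2]*1000).astype(np.float32)); print(r, cv2.boxPoints(r).round(0).tolist())
    v,u=np.nonzero(mk); 
# rectified plane projection at top height
def plane(px,z):
    a=pts(i,px,np.ones(len(px)));o=np.array(i["xyz"]);dr=a-o
    return o+dr*((z-o[2])/dr[:,2])[:,None]
for nm,mk,z in(("cap",red&box,.02),("bottle",m["mask"],.04)):
    v,u=np.nonzero(mk);q=plane(np.c_[u,v],z)[:,:2]*1000
    r=cv2.minAreaRect(q.astype(np.float32));print(nm,r,q.mean(0))
for q in("cap","bottle","cap_top","bottle_mouth"):
    for x in env.place_of("top",q): print(q,round(x["confidence"],2),np.round(x["at"],1),plane(np.array([x["at"]]),.02).round(4))
E
```

```text
cap 132
[[0.5969 0.0092 0.0244]
 [0.6138 0.0233 0.0348]
 [0.63   0.0367 0.041 ]]
((613.8187866210938, 23.340530395507812), (34.34125900268555, 24.36884117126465), 18.185068130493164) [[594.0, 30.0], [601.0, 6.0], [634.0, 17.0], [626.0, 40.0]]
bottle 1206
[[0.5496 0.0444 0.0318]
 [0.5894 0.0969 0.0392]
 [0.6267 0.1477 0.0437]]
((590.7042236328125, 92.07289123535156), (71.42241668701172, 117.188720703125), 18.58660888671875) [[538.0, 136.0], [576.0, 25.0], [643.0, 48.0], [606.0, 159.0]]
cap ((614.099365234375, 23.09697151184082), (35.95737838745117, 25.245361328125), 21.3601016998291) [614.00777128  23.46199717]
bottle ((588.5899658203125, 91.16171264648438), (74.45085144042969, 117.58984375), 17.720813751220703) [587.88770572  94.23441135]
cap 0.73 [269.7 222.9] [[ 0.5179 -0.0551  0.02  ]]
cap 0.52 [232.3 185.6] [[0.6143 0.0396 0.02  ]]
cap 0.5 [245.8 116.8] [[0.7927 0.0035 0.02  ]]
bottle 0.92 [191.3 199.5] [[0.5799 0.1454 0.02  ]]
bottle 0.89 [193.2 285.6] [[0.3615 0.1405 0.02  ]]
cap_top 0.65 [191.6 197. ] [[0.5863 0.1446 0.02  ]]
cap_top 0.57 [269.8 213.1] [[ 0.5428 -0.0557  0.02  ]]
cap_top 0.42 [243.7 185.2] [[0.615  0.0103 0.02  ]]
cap_top 0.32 [167.7 142.1] [[0.7298 0.207  0.02  ]]
bottle_mouth 0.77 [223.8 237. ] [[0.4833 0.0622 0.02  ]]
```

View pics/crop1.png

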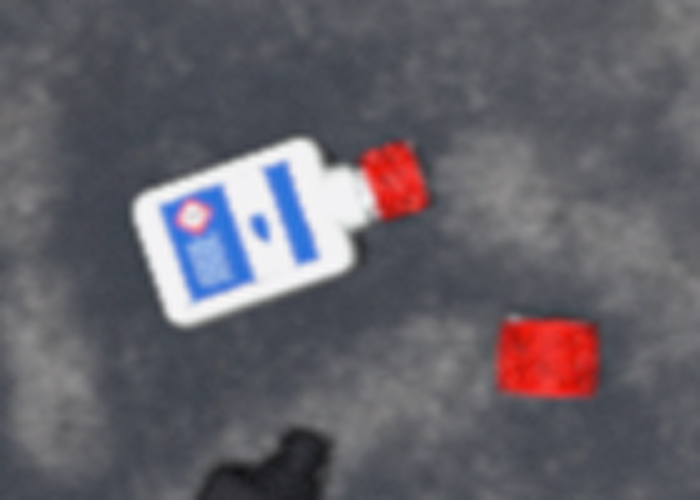

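Crop confirms it: white flask (body about (245,235) in the crop, cap (395,180)); the loose cap at (548,358) is visibly larger. The flask axis points along d ≈ (0.317, -0.948), with the cap centre at ≈ (0.614, 0.023). I move above it.

Call:
{"op": "step_arm", "data": {
  "increments": [0,424,-593,-11,0,0,-0.928,0,424,-593,-11,0,0,-0.928,0,424,-593,-11,0,0,-0.928,0,424,-593,-11,0,0,-0.928,0,424,-593,-11,0,0,-0.928,0,424,-593,-11,0,0,-0.928,0,424,-593,-11,0,0,-0.928,0,424,-593,-11,0,0,-0.928],
  "squeeze": 60
}}

```text
clock: 1.6
tool_pos: [0.4884, 0.1849, 0.2242]
orientation: [1.835, 2.549, 0.002]
ft_force: [1.0, 0.7, -0.3]
finger_gap: 0.0849
grasp_force: 0.0
```

```bash
cat > lg.py <<'E'
from h import *
import json
s=env.sense()
open("log.jsonl","a").write(json.dumps({k:np.array(s[k]).tolist() for k in("q","tool_pos","orientation")})+"\n")
M=R.from_rotvec(s["orientation"]).as_matrix()
print(s["clock"],s["q"].round(3),s["tool_pos"].round(4),s["orientation"].round(4),"y",M[:,1].round(3),"z",M[:,2].round(3),s["ft_force"].round(1),s["finger_gap"],s["grasp_force"])
E
echo '{"q":[1.13877387,0.217262214,1.61391094,0.0000127,1.31129035,-0.112180704],"tool_pos":[0.19636226,0.59307254,0.23080809],"orientation":[-0.500233373,-3.10126176,0.00131231549]}' > log.jsonl
python3 lg.py
```

```text
1.6 [ 0.227  0.002  1.862  0.     1.276 -0.096] [0.4884 0.1849 0.2242] [1.8350e+00 2.5491e+00 1.9000e-03] y [0.948 0.317 0.001] z [ 0.001  0.001 -1.   ] [ 1.   0.7 -0.3] 0.08490037322597369 0.0
```

Call:
{"op": "step_arm", "data": {
  "increments": [0,73,-111,-50,0.332,0.111,0,0,146,-222,-123,0.664,0.222,0,0,146,-222,-123,0.664,0.222,0,0,146,-222,-123,0.664,0.222,0,0,146,-222,-123,0.664,0.222,0,0,146,-222,-123,0.664,0.222,0,0,146,-222,-123,0.664,0.222,0]
}}

```text
clock: 2.48
tool_pos: [0.6332, -0.0348, 0.1011]
orientation: [-1.472, -2.046, -0.538]
ft_force: [-0.7, -0.1, 0.1]
finger_gap: 0.0854
grasp_force: 0.0
```

```bash
python3 lg.py
```

```text
2.475 [-0.404  0.636  1.446  0.503  1.571 -0.861] [ 0.6332 -0.0348  0.1011] [-1.472  -2.0458 -0.5384] y [0.948 0.318 0.   ] z [-0.204  0.611 -0.764] [-0.7 -0.1  0.1] 0.08543280630886597 0.0
```

Call:
{"op": "step_arm", "data": {
  "increments": [0,-8,24,-31,0,0,0,0,-15,47,-61,0,0,0,0,-20,60,-79,0,0,0,0,-23,70,-92,0,0,0,0,-23,70,-92,0,0,0]
}}

```text
clock: 3.1
tool_pos: [0.6096, 0.0357, 0.0086]
orientation: [-1.471, -2.046, -0.537]
ft_force: [-0.8, -0.4, -0.3]
finger_gap: 0.0852
grasp_force: 0.0
```

```bash
python3 lg.py; python3 - <<'E'
from h import *
p,d=env.camera("top"); q,_=env.camera("scene")
a=cv2.resize(p[140:240,190:310,::-1],None,fx=5,fy=5); b=cv2.resize(q[170:270,190:310,::-1],None,fx=5,fy=5)
cv2.imwrite("pics/g1.png",cv2.resize(np.hstack([a,b]),(800,333)))
E
```

```text
3.1 [-0.322  0.7    1.557  0.551  1.386 -0.891] [0.6096 0.0357 0.0086] [-1.4708 -2.046  -0.5368] y [ 0.948  0.319 -0.001] z [-0.206  0.611 -0.764] [-0.8 -0.4 -0.3] 0.08520117138178497 0.0
```

View pics/g1.png

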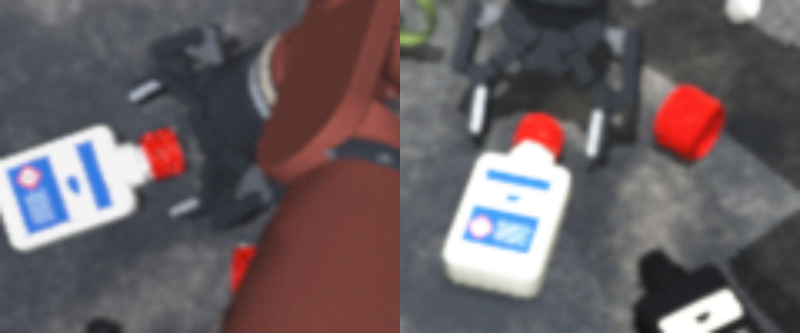

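The pads (148,90) and (185,207) straddle the cap (163,155), centred. Closing.

Call:
{"op": "step_arm", "data": {
  "increments": [1,0,0,0,0,0,0,1,0,0,0,0,0,0,1,0,0,0,0,0,0,1,0,0,0,0,0,0,1,0,0,0,0,0,0,1,0,0,0,0,0,0],
  "squeeze": 70
}}

```text
clock: 3.95
tool_pos: [0.6106, 0.0342, 0.009]
orientation: [-1.473, -2.047, -0.538]
ft_force: [0.8, -2.4, 3.1]
finger_gap: 0.0347
grasp_force: 69.9
```

```bash
cat > fk.py <<'E'
from h import *
import json
from scipy.optimize import least_squares
L=[json.loads(l) for l in open("log.jsonl")]
E=lambda a,t:R.from_euler(a,t).as_matrix()
P90=E("z",np.pi/2)
def fk(q,p):
    h,a,l2,e,l3,lat,t,t0,x5=p
    R1=E("z",q[0]);R2=R1@E("y",q[1]);R3=R2@E("y",q[2]);R4=R3@E("z",q[3]);R5=R4@E("y",q[4]);R6=R5@E("z",q[5])@E("z",t0)
    pos=R1@[a,lat,h]+R2@[0,0,l2]+R3@[e,0,l3]+R5@[x5,0,t]
    return pos,R6
def res(p):
    o=[]
    for s in L:
        x,M=fk(s["q"],p); o+=list((x-s["tool_pos"])*10)+list((M@R.from_rotvec(s["orientation"]).as_matrix().T-np.eye(3)).ravel())
    return np.r_[o,1e-3*(p-p0)]
p0=np.array([.3,0,.4,0,.35,.07,.25,np.pi/2,0])
best=min((least_squares(res,np.r_[p0[:7],t0,0]) for t0 in(np.pi/2,-np.pi/2)),key=lambda r:r.cost)
P=best.x
if __name__=="__main__": print(best.cost,P.round(4),[(1000*(fk(s["q"],P)[0]-s["tool_pos"])).round(1).tolist() for s in L])
E
python3 lg.py; python3 fk.py
```

```text
3.95 [-0.324  0.7    1.556  0.551  1.386 -0.891] [0.6106 0.0342 0.009 ] [-1.4732 -2.0466 -0.5381] y [0.948 0.317 0.001] z [-0.204  0.611 -0.765] [ 0.8 -2.4  3.1] 0.03467111700250673 69.90132886916399
2.6440543974799713e-08 [ 0.2944  0.      0.4545  0.0614  0.5577  0.07    0.3045  1.5708 -0.    ] [[-0.0, -0.0, 0.0], [0.0, 0.0, -0.0], [-0.0, 0.0, -0.0], [0.0, -0.0, 0.0], [0.0, -0.0, 0.0]]
```

```bash
cat > plan.py <<'E'
from fk import *
lo=np.array([-2.75,-.78,.31,-1.13,.13,-2.58]);hi=np.array([2.75,2.1,2.55,4.27,2.63,2.58])
def ik(x,M,q0):
    f=lambda q:np.r_[(fk(q,P)[0]-x)*5,(fk(q,P)[1]@M.T-np.eye(3)).ravel(),1e-4*(q-q0)]
    r=least_squares(f,np.clip(q0,lo+.01,hi-.01),bounds=(lo,hi)); return r.x,np.abs(f(r.x)[:-6]).max()
def path(yaw,foot,N=16,lean=0.0):
    s=env.sense(); M0=R.from_rotvec(s["orientation"]).as_matrix(); x0=s["tool_pos"]
    y=M0[:,1]; d=np.array([.317,-.948,0]); d/=np.linalg.norm(d)
    C0=np.array([.614,.0233,.02]); off=M0.T@(x0-C0); off[1]=0
    q=s["q"]; rows=[]; bad=0; mx=0; mar=9
    for k in range(1,N+1):
        t=k/N; a=np.clip((t-.15)/.85,0,1); a=a*a*(3-2*a)*.3+a*.7
        Q=R.from_rotvec([0,0,yaw*a])*R.from_rotvec(-y*np.pi/2*a); M=Q.as_matrix()@M0
        Cend=np.array([foot[0],foot[1],foot[2]+.1305])
        C=C0+(Cend-C0)*a; C[2]=.02+(foot[2]+.1105)*np.sin(np.pi/2*a)+.05*min(t/.15,1)*(1-a)+.02*np.sin(np.pi*a)
        x=C+M@off; qn,e=ik(x,M,q); bad=max(bad,e); mx=max(mx,(np.abs(qn-q)/np.array([2.79,2.79,3.14,3.14,3.14,3.14])/.0875).max())
        mar=min(mar,np.minimum(qn-lo,hi-qn).min()); q=qn
        rows.append(np.r_[(x-x0)*1000,R.from_matrix(M@M0.T).as_rotvec()])
    return rows,bad,mx,mar,q
if __name__=="__main__":
    for yaw in np.radians([0,20,40,60,80]):
        for f in([.6,.06,.006],[.55,.05,.006],[.62,.0,.006],[.65,.05,.006]):
            r,b,m,g,q=path(yaw,f); print(round(np.degrees(yaw)),f,"err %.4f speed %.2f margin %.2f"%(b,m,g),q.round(2))
E
python3 plan.py
```

```text
0 [0.6, 0.06, 0.006] err 0.0000 speed 0.56 margin 0.16 [ 0.35  0.42  1.81 -0.97  1.19  0.55]
0 [0.55, 0.05, 0.006] err 0.0000 speed 0.56 margin 0.16 [ 0.37  0.34  1.92 -0.97  1.18  0.59]
0 [0.62, 0.0, 0.006] err 0.0000 speed 0.56 margin 0.11 [ 0.25  0.41  1.82 -1.02  1.11  0.5 ]
0 [0.65, 0.05, 0.006] err 0.0000 speed 0.55 margin 0.15 [ 0.31  0.49  1.7  -0.98  1.18  0.5 ]
20 [0.6, 0.06, 0.006] err 0.0090 speed 0.62 margin 0.00 [ 0.33  0.29  1.99 -1.13  0.91  0.42]
20 [0.55, 0.05, 0.006] err 0.0144 speed 0.63 margin 0.00 [ 0.35  0.2   2.1  -1.13  0.92  0.44]
20 [0.62, 0.0, 0.006] err 0.0294 speed 0.66 margin 0.00 [ 0.2   0.27  1.98 -1.13  0.83  0.32]
20 [0.65, 0.05, 0.006] err 0.0083 speed 0.62 margin 0.00 [ 0.28  0.36  1.89 -1.13  0.89  0.37]
40 [0.6, 0.06, 0.006] err 0.0748 speed 0.88 margin 0.00 [ 0.23  0.13  2.12 -1.13  0.59  0.09]
40 [0.55, 0.05, 0.006] err 0.0770 speed 0.88 margin 0.00 [ 0.23  0.02  2.23 -1.13  0.59  0.1 ]
40 [0.62, 0.0, 0.006] err 0.0745 speed 0.98 margin 0.00 [ 0.08  0.13  2.12 -1.13  0.48 -0.01]
40 [0.65, 0.05, 0.006] err 0.0692 speed 0.89 margin 0.00 [ 0.19  0.22  2.02 -1.13  0.57  0.06]
60 [0.6, 0.06, 0.006] err 0.0618 speed 1.34 margin 0.00 [ 0.06  0.03  2.24 -1.13  0.19 -0.26]
60 [0.55, 0.05, 0.006] err 0.0553 speed 1.34 margin 0.00 [ 0.04 -0.1   2.36 -1.13  0.17 -0.28]
60 [0.62, 0.0, 0.006] err 0.0546 speed 1.28 margin 0.00 [-0.06  0.06  2.22 -1.13  0.13 -0.34]
60 [0.65, 0.05, 0.006] err 0.0554 speed 1.30 margin 0.00 [ 0.04  0.13  2.14 -1.13  0.17 -0.28]
80 [0.6, 0.06, 0.006] err 0.0678 speed 3.06 margin 0.00 [-0.06 -0.    2.26  0.88  0.13 -2.58]
80 [0.55, 0.05, 0.006] err 0.0689 speed 3.11 margin 0.00 [-0.08 -0.13  2.38  0.86  0.15 -2.58]
80 [0.62, 0.0, 0.006] err 0.0985 speed 2.27 margin 0.00 [-0.17  0.03  2.21  0.81  0.21 -2.58]
80 [0.65, 0.05, 0.006] err 0.0701 speed 2.97 margin 0.00 [-0.07  0.11  2.15  0.87  0.14 -2.58]
```

```bash
python3 - <<'E'
from plan import *
r,b,m,g,q=path(0,[.6,.06,.008])
r=np.array(r);a=r.copy()
print(a[:8].round(3).tolist())
b=r[8:].copy(); b[:,:3]-=r[7,:3]; b[:,3:]-=r[7,3:]   # same axis (yaw 0)
print(b.round(3).tolist())
E
```

```text
[[-0.202, -0.068, 20.833, 0.0, 0.0, 0.0], [-0.202, -0.068, 41.667, 0.0, 0.0, 0.0], [-0.476, 0.582, 55.909, -0.049, -0.016, -0.0], [-0.966, 1.733, 66.969, -0.14, -0.047, -0.0], [-1.482, 2.924, 79.053, -0.242, -0.081, -0.0], [-2.008, 4.115, 91.452, -0.353, -0.118, -0.0], [-2.536, 5.286, 103.357, -0.472, -0.158, -0.0], [-3.061, 6.429, 113.953, -0.594, -0.199, -0.0]]
[[-0.52, 1.121, 8.575, -0.125, -0.042, -0.0], [-1.038, 2.235, 14.632, -0.251, -0.084, -0.0], [-1.557, 3.355, 17.951, -0.375, -0.125, -0.0], [-2.078, 4.493, 18.613, -0.495, -0.166, -0.0], [-2.597, 5.65, 16.969, -0.61, -0.204, -0.0], [-3.11, 6.811, 13.563, -0.716, -0.239, -0.001], [-3.602, 7.948, 9.053, -0.812, -0.271, -0.001], [-4.056, 9.016, 4.121, -0.895, -0.299, -0.001]]
```

Call:
{"op": "step_arm", "data": {
  "increments": [1,0,0,21,0,0,0,1,0,0,42,0,0,0,1,0,1,56,-0.049,-0.016,0,1,-1,2,67,-0.14,-0.047,0,1,-1,3,79,-0.242,-0.081,0,1,-2,4,91,-0.353,-0.118,0,1,-3,5,103,-0.472,-0.158,0,1,-3,6,114,-0.594,-0.199,0]
}}

```text
clock: 4.95
tool_pos: [0.6071, 0.0411, 0.1251]
orientation: [-1.803, -2.503, -0.066]
ft_force: [0.3, 0.8, -4.2]
finger_gap: 0.0342
grasp_force: 69.9
```

Call:
{"op": "step_arm", "data": {
  "increments": [1,-1,1,9,-0.125,-0.042,0,1,-1,2,15,-0.251,-0.084,0,1,-2,3,18,-0.375,-0.125,0,1,-2,4,19,-0.495,-0.166,0,1,-3,6,17,-0.61,-0.204,0,1,-3,7,14,-0.716,-0.239,0,1,-4,8,9,-0.812,-0.271,0,1,-4,9,4,-0.895,-0.299,0]
}}

```text
clock: 5.95
tool_pos: [0.6022, 0.0506, 0.1273]
orientation: [1.38, 1.912, -0.64]
ft_force: [0.2, -0.2, -3.6]
finger_gap: 0.0346
grasp_force: 69.9
```

Call:
{"op": "step_arm", "data": {
  "increments": [1,0,0,0,0,0,0,1,0,0,0,0,0,0]
}}

```text
clock: 6.2
tool_pos: [0.6034, 0.0498, 0.1277]
orientation: [1.38, 1.914, -0.638]
ft_force: [0.2, -0.4, -3.3]
finger_gap: 0.0347
grasp_force: 70.1
```

```bash
python3 lg.py; cat > bot.py <<'E'
from h import *
import sys
p,d=env.camera("scene"); i=env.camera_info("scene")
m=max(env.masks_of("scene","bottle"),key=lambda x:p[x["mask"]].mean())
c=cloud(i,d,cv2.erode(m["mask"].astype(np.uint8),np.ones((3,3)))>0)
print(m["extent"],np.percentile(c,[1,50,99],axis=0).round(4).tolist())
x,y,w,h=map(int,m["extent"]); x0=max(0,x-40);y0=max(0,y-40)
cv2.imwrite(f"pics/{sys.argv[1]}.png",cv2.resize(p[y0:y+h+30,x0:x+w+40,::-1],None,fx=4,fy=4,interpolation=cv2.INTER_CUBIC))
E
python3 bot.py b1
```

```text
6.2 [ 0.354  0.415  1.805 -0.964  1.19   0.541] [0.6034 0.0498 0.1277] [ 1.3799  1.914  -0.6384] y [0.949 0.316 0.001] z [ 0.242 -0.724 -0.646] [ 0.2 -0.4 -3.3] 0.03465978262461909 70.1232673600316
[122.7, 213.6, 38.8, 50.3] [[0.7066, 0.1958, 0.012], [0.7153, 0.2311, 0.0777], [0.7457, 0.2544, 0.0967]]
```

View pics/b1.png

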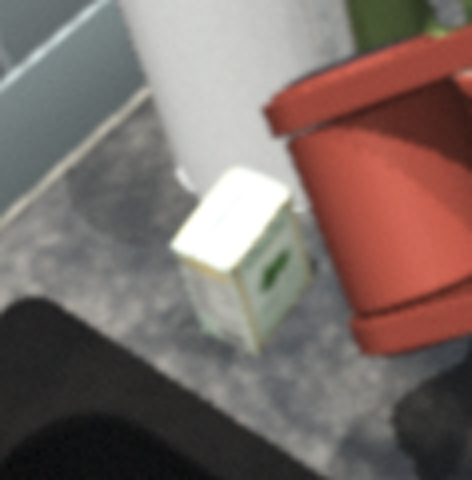

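The network took the tea carton at (142,238); the flask is hidden behind the arm. The weight (~3.3 N) shows it is held. I lower until contact.

Call:
{"op": "step_arm", "data": {
  "increments": [1,0,0,-2,0,0,0,1,0,0,-4,0,0,0,1,0,0,-5,0,0,0,1,0,0,-5,0,0,0]
}}

```text
clock: 6.8
tool_pos: [0.6034, 0.0494, 0.1223]
orientation: [1.377, 1.913, -0.641]
ft_force: [-0.6, -0.9, -1.0]
finger_gap: 0.0346
grasp_force: 70.3
```

```bash
python3 - <<'E'
from h import *
p,d=env.camera("top"); i=env.camera_info("top")
cv2.imwrite("pics/b2.png",cv2.resize(p[130:270,150:310,::-1],None,fx=4,fy=4))
for m in env.masks_of("top","bottle"):
    c=cloud(i,d,m["mask"]); print(m["extent"],p[m["mask"]].mean(),np.percentile(c,[2,50,98],axis=0).round(3).tolist())
E
```

```text
[184.4, 234.5, 41.4, 53.3] 76.3130081300813 [[0.365, 0.062, 0.008], [0.42, 0.102, 0.039], [0.479, 0.15, 0.043]]
[219.6, 170.7, 14.5, 36.9] 147.9138888888889 [[0.565, 0.032, 0.0], [0.591, 0.043, 0.095], [0.632, 0.059, 0.135]]
[323.7, 240.1, 36.1, 42.9] 206.78274509803921 [[0.364, -0.281, -0.003], [0.425, -0.227, 0.002], [0.462, -0.199, 0.007]]
```

View pics/b2.png

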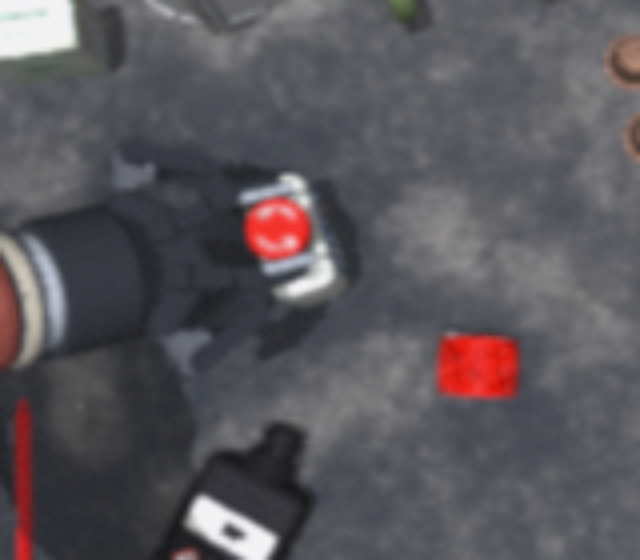

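The flask is upright with the cap on top (crop (278,228)) and the foot just touching. I settle 1 mm more, then open gently.

Call:
{"op": "step_arm", "data": {
  "increments": [1,0,0,-1,0,0,0,1,0,0,-1,0,0,0,1,0,0,-1,0,0,0]
}}

```text
clock: 7.28
tool_pos: [0.6037, 0.0494, 0.1222]
orientation: [1.377, 1.912, -0.641]
ft_force: [-2.3, -0.7, 5.3]
finger_gap: 0.0343
grasp_force: 70.7
```

Call:
{"op": "step_arm", "data": {
  "increments": [1,0,0,1,0,0,0,0.5,0,0,1,0,0,0,0.4,0,0,1,0,0,0,0.3,0,0,1,0,0,0,0.1,0,0,1,0,0,0,0,0,0,1,0,0,0,0,0,0,1,0,0,0]
}}

```text
clock: 8.15
tool_pos: [0.6033, 0.0497, 0.1217]
orientation: [1.377, 1.914, -0.64]
ft_force: [-0.2, 0.4, 0.2]
finger_gap: 0.0855
grasp_force: 0.0
```

```bash
python3 lg.py
```

```text
8.15 [ 0.354  0.425  1.806 -0.969  1.185  0.55 ] [0.6033 0.0497 0.1217] [ 1.3774  1.9142 -0.6403] y [ 0.948  0.318 -0.   ] z [ 0.243 -0.725 -0.645] [-0.2  0.4  0.2] 0.08546549170232637 0.0
```

Call:
{"op": "step_arm", "data": {
  "increments": [0,-8,24,21,0,0,0,0,-17,50,45,0,0,0,0,-24,73,75,0,0,0,0,-24,100,130,0,0,0,0,-24,110,150,0.16,0.053,0,0,-24,110,150,0.32,0.107,0,0,-24,110,150,0.48,0.16,0,0,-24,110,150,0.66,0.22,0]
}}

```text
clock: 9.15
tool_pos: [0.5793, 0.1605, 0.273]
orientation: [1.75, 2.434, -0.146]
ft_force: [-0.2, -0.6, -1.1]
finger_gap: 0.0855
grasp_force: 0.0
```

```bash
python3 lg.py; cat > cap.py <<'E'
from h import *
import sys
out=[]
for n in("top","scene"):
    p,d=env.camera(n); i=env.camera_info(n)
    hsv=cv2.cvtColor(p,cv2.COLOR_RGB2HSV).astype(int)
    red=((hsv[...,0]<8)|(hsv[...,0]>172))&(hsv[...,1]>150)&(hsv[...,2]>80)
    v,u=np.nonzero(red&(d>0)); c=pts(i,np.c_[u,v],d[v,u])
    k=(np.hypot(c[:,0]-.6,c[:,1]-.06)<.06)&(c[:,2]>.1)&(c[:,2]<.17)
    c=c[k]; t=c[c[:,2]>np.percentile(c[:,2],90)-.006] if len(c) else c
    if len(c):
        e,_=cv2.minEnclosingCircle((t[:,:2]*1000).astype(np.float32)); print(n,len(c),len(t),"cap top centre",t.mean(0).round(4),"circ",np.round(e,1),_,"px",u[k].mean().round(),v[k].mean().round())
        x,y=int(u[k].mean()),int(v[k].mean()); out.append(cv2.resize(p[max(y-50,0):y+50,max(x-50,0):x+50,::-1],(400,400),interpolation=cv2.INTER_CUBIC))
if out: cv2.imwrite(f"pics/{sys.argv[1]}.png",np.hstack(out))
E
python3 cap.py c1
```

```text
9.15 [ 0.239  0.136  1.637 -0.174  1.355 -0.049] [0.5793 0.1605 0.273 ] [ 1.7495  2.434  -0.1463] y [0.948 0.319 0.003] z [ 0.057 -0.16  -0.985] [-0.2 -0.6 -1.1] 0.08552710772868717 0.0
top 119 106 cap top centre [0.5978 0.0586 0.143 ] circ [598.2  58.9] 17.150815963745117 px 220.0 189.0
scene 140 82 cap top centre [0.5952 0.0641 0.1419] circ [597.4  61.5] 17.546710968017578 px 226.0 197.0
```

View pics/c1.png

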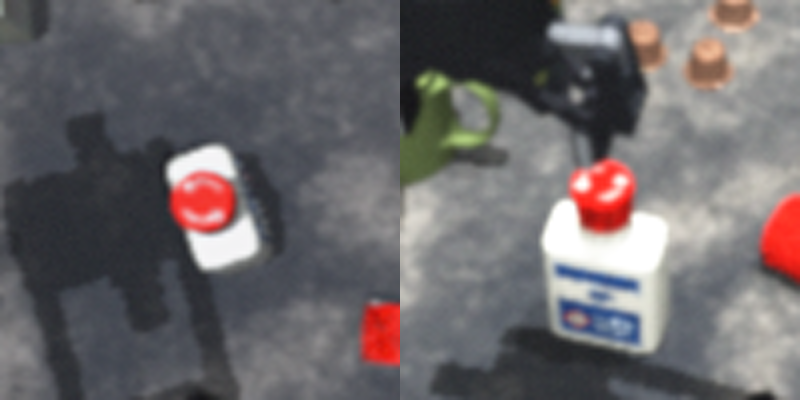

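The flask stands upright (foot in the scene crop at about (600,345)), shut, cap top at (0.598, 0.0595, 0.143). I go above it, tool down.

Call:
{"op": "step_arm", "data": {
  "increments": [0,6,-34,0,0.08,0.027,0,0,13,-70,-20,0.165,0.055,0,0,19,-101,-60,0.165,0.055,0,0,19,-101,-73,0.165,0.055,0,0,19,-101,-73,0.165,0.055,0,0,19,-101,-73,0.165,0.055,0]
}}

```text
clock: 10.0
tool_pos: [0.5989, 0.0602, 0.2001]
orientation: [1.83, 2.548, 0.0]
ft_force: [-0.3, -0.5, -0.4]
finger_gap: 0.0854
grasp_force: 0.0
```

```bash
python3 lg.py
```

```text
10.0 [-0.015  0.194  1.701 -0.003  1.243 -0.339] [0.5989 0.0602 0.2001] [1.8303e+00 2.5481e+00 2.0000e-04] y [0.948 0.319 0.003] z [ 0.004 -0.002 -1.   ] [-0.3 -0.5 -0.4] 0.08537432134619234 0.0
```

Call:
{"op": "step_arm", "data": {
  "increments": [0,-1,0,-40,0,0,0,0,-1,0,-70,0,0,0,0,-1,0,-85,0,0,0,0,-1,0,-85,0,0,0,0.4,-1,0,-85,0,0,0,0.6,-1,0,-85,0,0,0,1,-1,0,-85,0,0,0,1,-1,0,-85,0,0,0],
  "squeeze": 80
}}

```text
clock: 11.0
tool_pos: [0.5981, 0.0586, 0.1153]
orientation: [1.833, 2.546, 0.0]
ft_force: [-2.1, 0.1, 5.4]
finger_gap: 0.0343
grasp_force: 79.3
```

Call:
{"op": "step_arm", "data": {
  "increments": [1,0,0,0,0,0,0,1,0,0,0,0,0,0]
}}

```text
clock: 11.25
tool_pos: [0.5981, 0.0586, 0.1153]
orientation: [1.833, 2.546, 0.0]
ft_force: [-1.8, -0.5, 5.6]
finger_gap: 0.0346
grasp_force: 79.4
```

```bash
python3 lg.py; python3 cap.py c2
```

```text
11.25 [-0.018  0.287  1.761 -0.002  1.09  -0.34 ] [0.5981 0.0586 0.1153] [1.8331e+00 2.5463e+00 3.0000e-04] y [0.948 0.317 0.003] z [ 0.003 -0.002 -1.   ] [-1.8 -0.5  5.6] 0.03460178586005098 79.35733644291759
scene 152 102 cap top centre [0.5965 0.0653 0.1418] circ [598.2  61.8] 17.60466957092285 px 225.0 197.0
```

View pics/c2.png

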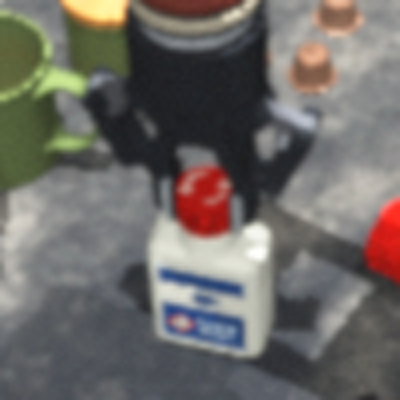

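The cap (203,200 in the crop) is held centrally between the pads, flask upright. Pressing down.

Call:
{"op": "step_arm", "data": {
  "increments": [1,0,0,-2,0,0,0,1,0,0,-4,0,0,0,1,0,0,-5,0,0,0,1,0,0,-5,0,0,0],
  "squeeze": 90
}}

```text
clock: 11.85
tool_pos: [0.5985, 0.0585, 0.1119]
orientation: [1.833, 2.546, 0.001]
ft_force: [-4.7, -0.7, 12.2]
finger_gap: 0.0336
grasp_force: 89.5
```

Call:
{"op": "step_arm", "data": {
  "increments": [1,0,0,-2,0,0,0,1,0,0,-4,0,0,0,1,0,0,-4,0,0,0]
}}

```text
clock: 12.22
tool_pos: [0.5992, 0.0585, 0.1098]
orientation: [1.832, 2.545, 0.001]
ft_force: [-6.8, -0.1, 18.9]
finger_gap: 0.0341
grasp_force: 90.5
```

Call:
{"op": "step_arm", "data": {
  "increments": [1,-1,0,0,0,0,0,1,-1,0,0,0,0,0.15,1,-1,0,0,0,0,0.31,1,-1,0,0,0,0,0.47,1,-1,0,0,0,0,0.63,1,-1,0,0,0,0,0.79,1,-1,0,0,0,0,0.95,1,-1,0,0,0,0,1.08]
}}

```text
clock: 13.22
tool_pos: [0.5993, 0.0587, 0.1097]
orientation: [0.256, 3.122, 0.002]
ft_force: [-3.4, 0.8, 16.1]
finger_gap: 0.0341
grasp_force: 90.3
```

Call:
{"op": "step_arm", "data": {
  "increments": [1,0,0,0,0,0,0,1,0,0,0,0,0,0]
}}

```text
clock: 13.48
tool_pos: [0.5993, 0.0586, 0.1097]
orientation: [0.262, 3.122, 0.002]
ft_force: [-3.9, 0.2, 17.1]
finger_gap: 0.0342
grasp_force: 90.2
```

```bash
python3 lg.py; python3 cap.py c3
```

```text
13.475 [-1.900e-02  2.930e-01  1.765e+00  1.000e-03  1.075e+00 -1.423e+00] [0.5993 0.0586 0.1097] [2.6220e-01 3.1217e+00 1.6000e-03] y [0.167 0.986 0.002] z [ 0.009  0.    -1.   ] [-3.9  0.2 17.1] 0.03415367672214234 90.16817746683955
scene 117 74 cap top centre [0.5915 0.0599 0.1365] circ [594.1  59.3] 17.104084014892578 px 229.0 198.0
```

View pics/c3.png

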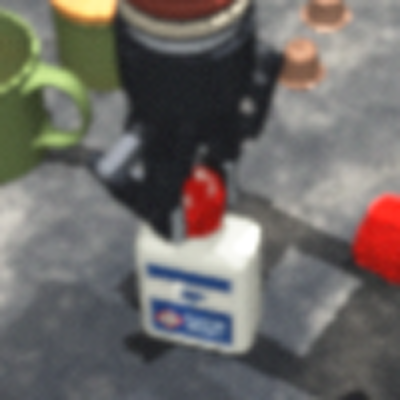

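The flask's label (190,310) faces as before, so the cap turned and the flask did not. Lifting gently.

Call:
{"op": "step_arm", "data": {
  "increments": [1,0,0,4,0,0,0,1,0,0,8,0,0,0,1,0,0,12,0,0,0,1,0,0,15,0,0,0,1,0,0,15,0,0,0]
}}

```text
clock: 14.2
tool_pos: [0.5959, 0.0586, 0.1191]
orientation: [0.263, 3.129, 0.001]
ft_force: [1.4, -0.1, 0.3]
finger_gap: 0.0341
grasp_force: 89.5
```

Call:
{"op": "step_arm", "data": {
  "increments": [1,0,0,5,0,0,0,1,0,0,10,0,0,0,1,0,0,18,0,0,0,1,1,0,28,0,0,0,1,1,0,40,0,0,0,1,1,0,55,0,0,0,1,1,0,55,0,0,0,1,1,0,55,0,0,0]
}}

```text
clock: 15.2
tool_pos: [0.5971, 0.0587, 0.1748]
orientation: [0.263, 3.128, 0.001]
ft_force: [-0.3, 0.3, 0.1]
finger_gap: 0.0342
grasp_force: 89.6
```

```bash
python3 lg.py; python3 - <<'E'
from h import *
p,d=env.camera("scene"); cv2.imwrite("pics/end.png",cv2.resize(p[110:290,130:330,::-1],None,fx=3,fy=3,interpolation=cv2.INTER_CUBIC))
E
```

```text
15.2 [-1.900e-02  2.160e-01  1.725e+00  1.000e-03  1.198e+00 -1.422e+00] [0.5971 0.0587 0.1748] [2.633e-01 3.128e+00 1.000e-03] y [0.167 0.986 0.001] z [ 0.003  0.    -1.   ] [-0.3  0.3  0.1] 0.03421363775423806 89.5904041081667
```

View pics/end.png

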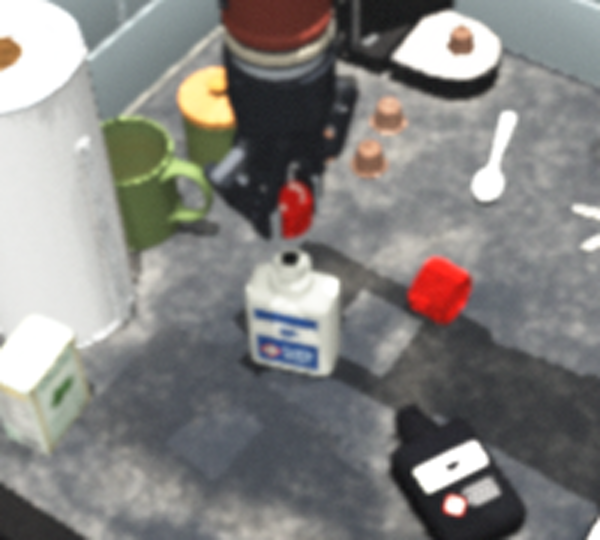

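The flask stands with its mouth open at (291,258), and the gripper holds the cap above it at (295,208). The other things look undisturbed. Handing in.

```bash
python3 -c "
from cell import env
print(env.hand_in())"
```

```text
the job is handed in; nothing more can be done
None
```

I stood the flask upright, pressed the cap down, turned it about 62° anticlockwise and lifted it off. I handed the job in at about 15 s with the gripper holding the cap about 4 cm above the open mouth; no verdict came back.

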